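Clip the heat clip on the board and hold the load selector at its third click

TASK

Squeeze the red heat clip open, take it off its rack and let it close over the bare copper patch on the top edge of the upright circuit board, pushed down until its throat sits on the edge. Then grip the tester's spring-return selector and turn it clockwise from its home stop to the third click, not past it, and finish while still gripping and holding it there, because it springs back if let go. Leave the black clip and everything else on the bench where it is.

Things in the scene. Friction and masses are not known exactly. Their poses are not given: they have to be found in the camera images.
- red_clip: Loose sprung clip like a clothes peg, about 50 g, red handles up, copper jaws down; starts closed over the rack plate's top edge. Origin: its throat, which rests on the edge of the plate. z up to the handles, x across the plate (the jaws open along it), y along the edge. Jaws reach 27 mm below the origin, pivot 12 mm above it, handles end 47 mm above it; 16 mm wide along y.
- red_clip_grip (a point): On the red clip's middle plane, 34 mm above its throat: where to put the middle of the finger pads, from above, closing along the clip's x. The splayed handles are 33 mm over the outside at the top; squeezed parallel (17 mm) against an inner stop the jaws are fully open. About 15 N opens them; 30 to 40 N keeps the open clip from swivelling.
- red_clip_jaw (a joint): Jaw angle of the red clip in rad: 0 closed on a 3 mm plate, 0.44 fully open (about 20 mm between the jaw tips), -0.07 shut on nothing. Its spring closes it with about 4 N at the jaws.
- black_clip: The same clip with black handles, on the same rack, 66 mm from the red one (which is on which side varies); to be left alone. Same origin and axes.
- rack: Clip rack, fixed: dark base 75 x 130 x 14 mm with an upright aluminium plate 3 mm thick, 120 mm long along its y, top edge 80 mm above the bench. Origin: middle of its underside. The two clips sit on its top edge, 33 mm either side of the middle.
- board: Circuit board holder, fixed: blue base 80 x 120 x 18 mm holding a green circuit board upright, 3 mm thick, 110 mm long along its y, top edge 100 mm above the bench. Origin: middle of its underside; x is the board's normal. The components, up to 14 mm proud, are on the board's +x side, clear of the copper patch.
- copper_patch (a point): Middle of the copper patch at the board's top edge, 100 mm above the bench, 30 mm along the board's y from its middle. The patch is 26 mm wide and goes 36 mm down both faces. x is the board's normal, y runs along the edge, z up. The clip's throat belongs here.
- tester: Load tester, fixed: low grey box 160 x 180 mm, 55 mm high, white top, display, three buttons, and the selector with seven black dots round it (the first is home, then one dot for each click, 24 degrees apart). Origin: middle of its underside. The selector's axis is upright, at x = -28 mm, y = 0 in its frame.
- selector_grip (a point): On the selector's upright axis, 89 mm above the bench: where the middle of the finger pads should grip. Black bar 12 mm thick, 46 mm long, 10 to 44 mm above the tester's top, on a grey skirt 50 mm wide, 10 mm high. The point turns with it: y along the bar to the white pointer, x across the bar (pinch along it). At home y is the tester's y.
- selector (a joint): Selector angle in rad, 0 at the home stop, growing clockwise from above. It clicks every 24 degrees (0.419): third click at 1.257, last (sixth) at 2.51. A spring drives it home with 0.10 to 0.12 N m; the clicks add a ripple of 0.08: resistance is most (0.19) a quarter of the way to the next click, least (0.03) at three quarters, mean at the click. Let go, it returns home.
- jar: Glass jar with black cap, 60 mm diameter, 80 mm high, loose bystander. Origin: middle of its underside.
- spool: Metal spool, 60 mm diameter, 40 mm high, loose bystander. Origin: middle of its underside.
- driver: Yellow-handled screwdriver, 180 mm long, lying loose on the bench between the robot and the board, bystander.
- multimeter: Orange hand multimeter, 150 x 75 x 30 mm, lying loose on the bench near the robot's right, bystander. Origin: middle of its underside.
Things that resemble listed ones, but are neither listed nor needed, are in the scene too. Leave any turquoise look-alike of the tester alone. There is more than one size of the red_clip; the job needs the smaller.

How it is judged:
By the outcome, as a careful person would: the job done as asked, in the order asked, and still so for the second after the job is handed in, while the arm keeps its last pose, push and grip.
It also fails if it takes over 48 s, if anything falls off the work surface, if the arm or the gripper's body presses on something with over 40 N, if the wrist force passes 120 N, or if a joint passes its speed limit or range.

ROBOT

A 6-joint arm with a two-finger parallel gripper is mounted at the origin on the work surface. World frame = base frame: x ahead of the robot, y to its left, z up, the work surface at z = 0. Lengths are in m, angles in rad, forces in N, time in s.
With the tool pointing down it reaches from about 0.275 to 0.85 m from the base axis. Payload 5.2 kg.
Tool frame: the origin (TCP) lies between the finger pads; the fingertips stand 11 mm ahead of it and the grasp point (between the pads) lies 8 mm behind it; z points along the fingers, y is the line along which they close (so a half turn about z gives the same grasp; the last joint's range is limited). The gripper opens to 85 mm and grips with 20 to 120 N. Pads are 22 mm wide; open, the fingers measure 114 mm over their backs; the gripper's body (76 mm by 85 mm) begins 54 mm behind the grasp point. The pads swing forward as they close: fully open they stand 13 mm farther back than shut.
Start: joints at [0.912, 0.259, 1.535, -0, 1.348, -0.203], TCP at [0.242, 0.494, 0.242] pointing down, gripper open.
Joint ranges: [-3.14, 3.14], [-0.91, 2.08], [0.19, 2.58], [-1.22, 4.36], [0.22, 2.71], [-3.12, 3.12]. Speed limits (rad/s): [2.57, 2.57, 3.14, 3.14, 3.14, 3.14].

INTERFACE

Orientations are given as a unit quaternion [x, y, z, w].
In Python, from cell import manip gives the robot as it stands.
- The arm moves only by the tool apply_moves, never from a script. Its argument "moves" is a list of rows, each a list of 3 entries, a list of its own where there are three numbers: the shift along the tool's x, y, z in mm, then the turn, a rotation vector about the tool's x, y, z in degrees, then the finger opening in mm, from 0 to 85.4. A call has exactly 5 rows; each row shifts and turns the commanded pose from where the row before left it, along the tool's axes as they then stand; what a row does not reach is not made up. A row lasts 1/12 s, in which the tool goes at most 41.7 mm and 7.16 degrees, less where a joint would pass 70% of its speed; a pose out of reach is approached as far as the arm can. A call is refused whole if a number of a shift passes 41.7 or a number of a turn 7.16, either way. A call with a gripper value outside its range is refused whole. The fingers move at their own pace and stop on an object; the grip force is fixed at half the most. Time passes only in rows, so rows that do not move let the fingers close, or fill a call up. It gives the time, the measured TCP pose, the force, the opening and the grip force at its end, in the units of the state.
- manip.state(): the state, without advancing time (a new reading comes with each control period).
- manip.capture(name): name is "scene" or "top"; returns a dict with "image" (384x512x3 uint8, red, green, blue), "intrinsics" (3x3 intrinsics, pixels), "R" (3x3) and "t" (3): a world point X has camera coordinates R X + t. Camera axes: x right, y down, z forward; pixel columns grow to the right and rows downward; lengths in m; the calibration is good to about 2 mm. A picture is of the moment at which its call begins. There is no depth.
- manip.finish_job(): hands the job in; it is judged then, once.
The state is a dict: "t": time; "joint_pos": joint angles; "qvel": joint speeds; "joint_torque": joint torques, N m; "tcp_pos": TCP position; "eef_rot": TCP orientation; "ft_force": force on the tool from outside, world axes, zero at the start; "ft_torque": the same for the moment, N m; "gripper_width": finger opening in m; "gripper_force": force on a finger pad.
Only numpy, scipy, OpenCV 4.12 (cv2) and the standard library are available. Lean on these libraries where they do the work, as an engineer would, in place of code of your own. Each camera call takes 0.05 s, during which the arm holds its last target. There are 200 camera calls.

## Working session

There is one attempt and no reset: what is moved stays moved. The work goes in short steps, Python scripts to look and compute and a tool call to move; the robot and the scene stay as the last step left them, time stands still between calls to the robot, and variables do not carry over. Pictures are saved under pics/ and viewed, at most 10 in all, crops included, and the job is handed in when it is done.

Besides the shell and the picture viewer there is one more tool, called in YAML: its name, and indented under it one key for each argument. apply_moves: Moves the arm, as the interface text tells. Its arguments: {"type":"object","properties":{"moves":{"type":"array"}},"required":["moves"]}

```bash
mkdir -p pics
cat > h.py <<'E'
import numpy as np,cv2
from cell import manip
def cap(n):
    c=manip.capture(n); return c
def save(c,fn,crop=None,s=1):
    im=c["image"][:,:,::-1]
    if crop: x0,y0,x1,y1=crop; im=im[y0:y1,x0:x1]
    cv2.imwrite("pics/"+fn,cv2.resize(im,None,fx=s,fy=s,interpolation=cv2.INTER_CUBIC))
def back(c,px,z):
    K,R,t=map(np.array,(c["intrinsics"],c["R"],c["t"]))
    d=R.T@np.linalg.solve(K,[px[0],px[1],1.]); o=-R.T@t
    return o+d*(z-o[2])/d[2]
def proj(c,X):
    K,R,t=map(np.array,(c["intrinsics"],c["R"],c["t"]))
    p=K@(R@np.array(X)+t); return p[:2]/p[2]
E
python3 - <<'E'
from h import *
import pickle
for n in("scene","top"):
    c=cap(n); save(c,n+"0.png",s=1.5); pickle.dump(c,open(n+".pkl","wb"))
    R=np.array(c["R"]);print(n,-R.T@np.array(c["t"]),R.round(2).tolist(),np.array(c["intrinsics"])[0,0])
print(manip.state())
E
```

```text
scene [1.10018404 0.68595015 0.9004455 ] [[-0.79, 0.61, 0.02], [0.38, 0.52, -0.77], [-0.47, -0.6, -0.64]] 414.1339058158284
top [ 0.34010021 -0.03629448  1.63888956] [[0.02, -1.0, 0.02], [-0.99, -0.02, -0.12], [0.12, -0.02, -0.99]] 438.63043729410066
{'t': 0.1, 'joint_pos': array([ 9.12186433e-01,  2.59267284e-01,  1.53597583e+00, -1.08050204e-05,
        1.34798604e+00, -2.02798495e-01]), 'qvel': array([ 0.00017961, -0.00139052, -0.00326559, -0.00033462,  0.00141822,
       -0.00121506]), 'joint_torque': array([ 2.72590340e-03, -4.46965134e+01, -2.91247380e+01, -1.28703987e-04,
        6.30236216e-03, -1.32376567e-05]), 'tcp_pos': array([0.24180378, 0.49349096, 0.24155845]), 'eef_rot': array([ 2.25936632e-01,  9.74141657e-01, -7.45724428e-04, -3.36843241e-04]), 'ft_force': array([-0.146429  , -0.13968417,  0.02459417]), 'ft_torque': array([ 0.01230322,  0.04655691, -0.02074575]), 'gripper_force': 0.0, 'gripper_width': 0.08501533456820215}
```

View pics/scene0.png

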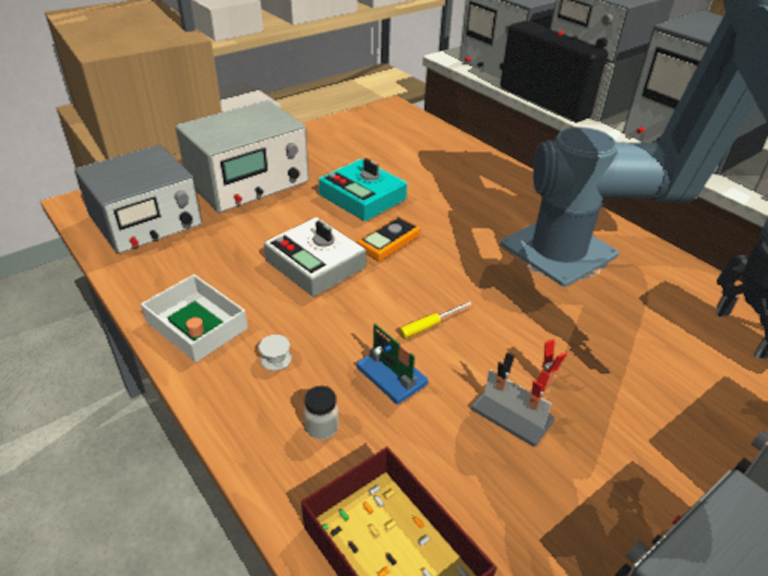

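View pics/top0.png

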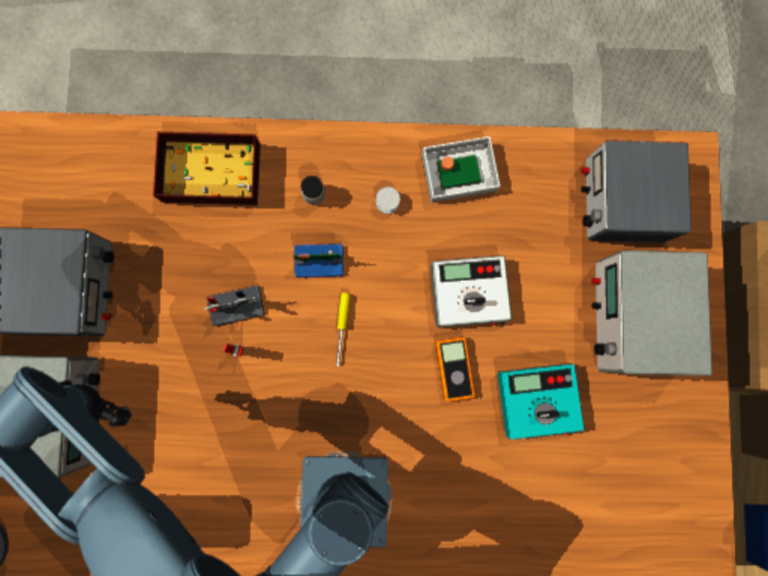

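Scene: rack at (512,400) with a black clip (505,370), a red clip (540,385) and another red item behind it (552,352). White tester at (315,250) and turquoise one at (362,185). In top, the rack is at (236,305) and a separate red thing stands at (232,350). I'll check with a close crop.

Run:
```python
from h import *
import pickle
a=pickle.load(open("scene.pkl","rb"))["image"][215:300,300:385,::-1];b=pickle.load(open("top.pkl","rb"))["image"][180:245,130:195,::-1]
d=pickle.load(open("top.pkl","rb"))["image"][155:190,190:235,::-1]
f=lambda i,w,h:cv2.resize(i,(w,h),interpolation=cv2.INTER_CUBIC)
o=np.zeros((595,800,3),np.uint8);o[:425,:425]=f(a,425,425);o[:375,425:800]=f(b,375,375);o[385:595,530:800]=f(d,270,210)
cv2.imwrite("pics/crop0.png",o)
```

```text
(no output)
```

View pics/crop0.png

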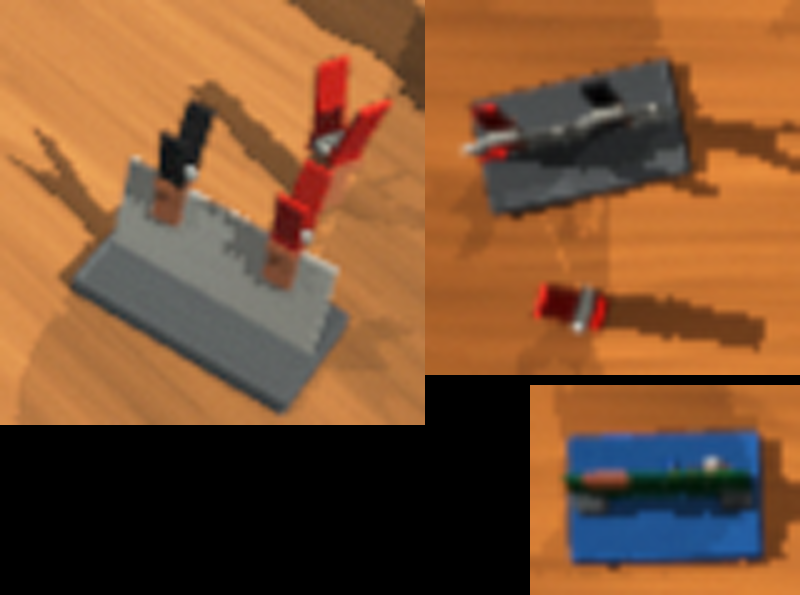

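```bash
cat > fit.py <<'E'
from h import *
import pickle
from scipy.optimize import minimize
C={n:pickle.load(open(n+".pkl","rb")) for n in("scene","top")}
def boxes(name):
    # (xmin,xmax,ymin,ymax,z0,z1)
    return {"rack":[(-.0375,.0375,-.065,.065,0,.014),(-.0015,.0015,-.06,.06,.0,.08)],
     "board":[(-.04,.04,-.06,.06,0,.018),(-.0015,.0015,-.055,.055,0,.1)],
     "tester":[(-.08,.08,-.09,.09,0,.055)]}[name]
def w(p,X):
    c,s=np.cos(p[2]),np.sin(p[2]); X=np.array(X)
    return np.array([p[0]+c*X[0]-s*X[1],p[1]+s*X[0]+c*X[1],X[2]])
S=4
def sil(c,p,name):
    m=np.zeros((384*S,512*S),np.uint8)
    for b in boxes(name):
        P=np.array([proj(c,w(p,(x,y,z))) for x in b[:2] for y in b[2:4] for z in b[4:]])
        cv2.fillConvexPoly(m,cv2.convexHull(np.round((P+.5)*S).astype(np.int32)),1)
    return cv2.resize(m.astype(np.float32),(512,384),interpolation=cv2.INTER_AREA)
def mask(c,name):
    h=cv2.cvtColor(c["image"],cv2.COLOR_RGB2HSV).astype(int)
    H,Sa,V=h[...,0],h[...,1],h[...,2]
    if name=="board": m=(H>35)&(H<135)&(Sa>60)
    else: m=(Sa<70)&(V>45)
    return m.astype(np.float32)
def fit(name,p0,use=("scene","top")):
    roi={}
    for n in use:
        c=C[n]; q=proj(c,[p0[0],p0[1],.04]); r=48 if name=="tester" else 36
        roi[n]=np.s_[int(q[1])-r:int(q[1])+r,int(q[0])-r:int(q[0])+r]
    M={n:mask(C[n],name) for n in use}
    f=lambda p:sum(np.abs(sil(C[n],p,name)-M[n])[roi[n]].sum() for n in use)
    best=None
    for dy in(-.2,0,.2):
        q=np.array([p0[0],p0[1],p0[2]+dy])
        r=minimize(f,q,method="Nelder-Mead",options=dict(initial_simplex=[q,q+[.02,0,0],q+[0,.02,0],q+[0,0,.15]],xatol=1e-5,fatol=.01,maxiter=250))
        if best is None or r.fun<best.fun: best=r
    return best.x,best.fun
E
python3 - <<'E'
from fit import *
t=C["top"]
P={}
for n,px,z,yaw in(("rack",(157,203),.014,.2),("board",(212,174),.02,0),("tester",(314,194),.055,0)):
    g=back(t,px,z); 
    for use in(("scene","top"),("top",),("scene",)):
        r=fit(n,[g[0],g[1],yaw],use); print(n,use,r[0].round(4),round(r[1],1))
        P.setdefault(n,r[0])
pickle.dump(P,open("P.pkl","wb"))
# overlays
o=[]
for n in("scene","top"):
    im=cv2.resize(C[n]["image"][:,:,::-1].copy(),None,fx=4,fy=4,interpolation=cv2.INTER_CUBIC)
    for k in P:
        for b in boxes(k):
            for z in b[4:]:
                q=np.array([proj(C[n],w(P[k],(x,y,z))) for x,y in((b[0],b[2]),(b[1],b[2]),(b[1],b[3]),(b[0],b[3]))])
                cv2.polylines(im,[np.round((q+.5)*4).astype(int)],True,(255,0,255),1)
    marks={"clip":w(P["rack"],(0,.033,.114)),"patch":w(P["board"],(0,.03,.1)),"sel":w(P["tester"],(-.028,0,.099))}
    for k,X in marks.items():
        q=proj(C[n],X); cv2.circle(im,tuple(np.round((q+.5)*4).astype(int)),3,(255,255,0),-1)
        u,v=(int(a*4) for a in q); o.append(im[v-130:v+130,u-130:u+130].copy())
    print({k:X.round(4) for k,X in marks.items()})
cv2.imwrite("pics/ov.png",np.vstack([np.hstack(o[:3]),np.hstack(o[3:])]))
E
```

```text
rack ('scene', 'top') [0.4631 0.2813 0.2366] 518.6
rack ('top',) [0.4628 0.2841 0.2397] 263.2
rack ('scene',) [0.4606 0.2805 0.2205] 245.8
board ('scene', 'top') [0.5806 0.0786 0.0287] 498.2
board ('top',) [0.5808 0.0794 0.0332] 110.4
board ('scene',) [0.5798 0.0768 0.0283] 379.8
tester ('scene', 'top') [ 0.5097 -0.2967  0.1121] 1539.6
tester ('top',) [ 0.5095 -0.2958  0.1001] 475.8
tester ('scene',) [ 0.5069 -0.3008  0.0838] 1045.5
{'clip': array([0.4554, 0.3134, 0.114 ]), 'patch': array([0.5797, 0.1086, 0.1   ]), 'sel': array([ 0.4819, -0.2998,  0.099 ])}
{'clip': array([0.4554, 0.3134, 0.114 ]), 'patch': array([0.5797, 0.1086, 0.1   ]), 'sel': array([ 0.4819, -0.2998,  0.099 ])}
```

View pics/ov.png

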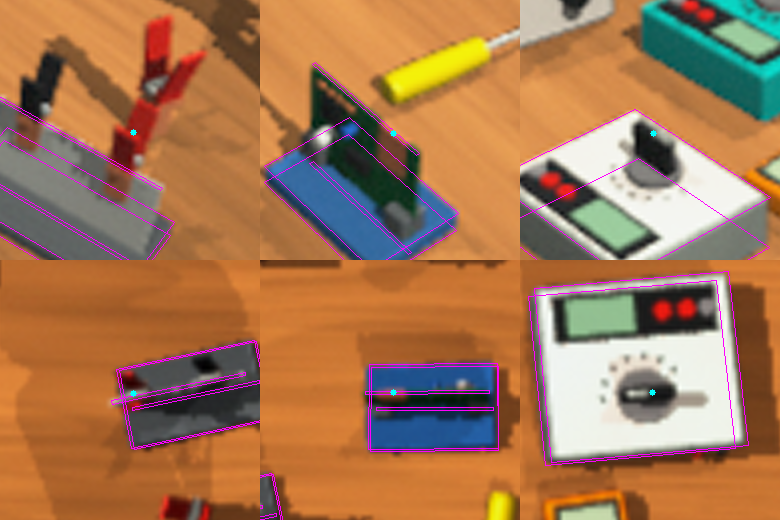

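```bash
cat >> h.py <<'E'
from scipy.spatial.transform import Rotation as Ro
def plan(X,yaw):
    s=manip.state(); R=Ro.from_quat(s["eef_rot"]).as_matrix()
    y=np.arctan2(R[1,1],R[0,1]); d=(yaw-y+np.pi/2)%np.pi-np.pi/2
    Rt=Ro.from_euler("z",d).as_matrix()@R
    dw=np.array(X)-s["tcp_pos"]
    print("yaw %.2f turn_toolz %.2f shift_now %s shift_afterturn %s tilt %s"%(np.degrees(y),-np.degrees(d),(R.T@dw*1e3).round(1),(Rt.T@dw*1e3).round(1),R[:2,2].round(4)))
    print("F",np.array(s["ft_force"]).round(1),"w",round(s["gripper_width"]*1e3,1),"g",round(float(s["gripper_force"]),1),"t",round(s["t"],2),"tcp",s["tcp_pos"].round(4),"j",s["joint_pos"].round(2))
E
python3 - <<'E'
from fit import *
from scipy.optimize import least_squares
P=pickle.load(open("P.pkl","rb")); t=C["top"]
q=proj(t,w(P["tester"],(-.028,0,.099)))
off=np.array([int(q[0]*4),int(q[1]*4)])-130
cr=np.array([(537,288),(727,272),(747,443),(550,463)])-[520,260]
px=(cr+off)/4-.5+.125
X=[(.08,.09,.055),(.08,-.09,.055),(-.08,-.09,.055),(-.08,.09,.055)]
r=least_squares(lambda p:np.ravel([proj(t,w(p,a))-b for a,b in zip(X,px)]),P["tester"])
print(r.x.round(4),r.fun.round(2)); P["tester"]=r.x
# knob skirt centre in top: crop (645,395), bar top pointer
k=(np.array([645-520,397-260])+off)/4-.4
print("skirt",back(t,k,.065).round(4),"model",w(r.x,(-.028,0,.089)).round(4))
print("big clip",back(t,(154.7,233),.0).round(3),back(t,(154.7,233),.1).round(3), [back(C["scene"],(373.5,234),z).round(3) for z in(.1,.13,.16)])
pickle.dump(P,open("P.pkl","wb"))
T=w(P["rack"],(0,.033,.106)); plan([T[0],T[1],.2],P["rack"][2])
E
```

```text
[ 0.5092 -0.297   0.1091] [-0.84 -0.11  0.38 -0.2   0.24  0.5   0.21 -0.21]
skirt [ 0.4801 -0.2996  0.065 ] model [ 0.4813 -0.3     0.089 ]
big clip [0.354 0.286 0.   ] [0.353 0.266 0.1  ] [array([0.357, 0.28 , 0.1  ]), array([0.385, 0.295, 0.13 ]), array([0.413, 0.31 , 0.16 ])]
yaw 63.88 turn_toolz 50.33 shift_now [-271.   -67.7   41.6] shift_afterturn [-225.2  165.5   41.2] tilt [-0.001  -0.0013]
F [-0.1 -0.1  0. ] w 85.0 g 0.0 t 0.1 tcp [0.2418 0.4935 0.2416] j [ 0.91  0.26  1.54 -0.    1.35 -0.2 ]
```

apply_moves:
  moves:
    - [[0,0,0],[0,0,7.16],50]
    - [[0,0,0],[0,0,7.16],50]
    - [[0,0,0],[0,0,7.16],50]
    - [[0,0,0],[0,0,7.16],50]
    - [[0,0,0],[0,0,7.16],50]

```text
t: 0.52
tcp_pos: [0.2419, 0.4936, 0.2418]
eef_rot: [0.517, 0.856, -0.001, -0.0]
ft_force: [0.6, 0.0, -0.1]
gripper_width: 0.0501
gripper_force: 0.0
```

apply_moves:
  moves:
    - [[0,0,0],[0,0,7.16],50]
    - [[0,0,0],[0,0,7.16],50]
    - [[-30,22,5],[0,0,0.2],50]
    - [[-30,22,5],[0,0,0],50]
    - [[-30,22,5],[0,0,0],50]

```text
t: 0.93
tcp_pos: [0.3275, 0.4213, 0.2268]
eef_rot: [0.618, 0.786, -0.0, -0.0]
ft_force: [0.1, -0.3, 0.3]
gripper_width: 0.0501
gripper_force: 0.0
```

apply_moves:
  moves:
    - [[-30,22,5],[0,0,0],50]
    - [[-30,22,5],[0,0,0],50]
    - [[-30,22,5],[0,0,0],50]
    - [[-30,22,5],[0,0,0],50]
    - [[-15,11,5],[0,0,0],50]

```text
t: 1.35
tcp_pos: [0.4581, 0.311, 0.2017]
eef_rot: [0.62, 0.785, -0.0, 0.001]
ft_force: [-0.4, 0.7, 0.4]
gripper_width: 0.0502
gripper_force: 0.0
```

Run:
```python
from fit import *
P=pickle.load(open("P.pkl","rb")); T=w(P["rack"],(0,.033,.106)); plan(T,P["rack"][2])
c=cap("scene"); d=cap("top"); pickle.dump((c,d),open("n1.pkl","wb"))
o=[]
for c in(c,d):
    u,v=map(int,proj(c,[T[0],T[1],.12])); 
    im=c["image"][max(v-40,0):v+40,u-40:u+40,::-1]; o.append(cv2.resize(im,(400,400),interpolation=cv2.INTER_CUBIC))
cv2.imwrite("pics/n1.png",np.hstack(o))
```

```text
yaw 13.43 turn_toolz -0.12 shift_now [ 3.1 -2.2 95.7] shift_afterturn [ 3.1 -2.2 95.7] tilt [ 0.0007 -0.0012]
F [-0.4  0.7  0.4] w 50.2 g 0.0 t 1.35 tcp [0.4581 0.311  0.2017] j [ 0.4   0.3   1.59 -0.    1.26  0.16]
```

View pics/n1.png

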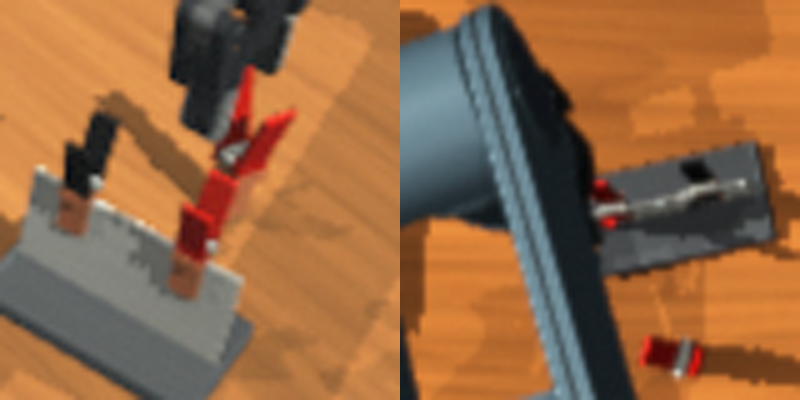

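Run:
```python
from fit import *
P=pickle.load(open("P.pkl","rb"))
for L in((.005,.033,.053),(.005,.033,.08),(.008,.025,.127),(.008,.041,.127),(.016,.033,.127),(-.016,.033,.127)):
    q=proj(C["scene"],w(P["rack"],L)); q2=proj(C["top"],w(P["rack"],L))
    print(L,((q-[300,215]+.5)*5).round(0),(((q2-[130,180]+.5)*5.77)+[425,0]).round(0))
```

```text
(0.005, 0.033, 0.053) [273. 285.] [516. 135.]
(0.005, 0.033, 0.08) [283. 251.] [507. 131.]
(0.008, 0.025, 0.127) [283. 185.] [501. 117.]
(0.008, 0.041, 0.127) [312. 201.] [475. 123.]
(0.016, 0.033, 0.127) [290. 203.] [486. 107.]
(-0.016, 0.033, 0.127) [320. 165.] [496. 159.]
```

apply_moves:
  moves:
    - [[1,-1,20],[0,0,0],50]
    - [[1,-1,20],[0,0,0],50]
    - [[1,0,10],[0,0,0],50]
    - [[0,0,0],[0,0,0],50]
    - [[0,0,0],[0,0,0],50]

```text
t: 1.87
tcp_pos: [0.4519, 0.3169, 0.1521]
eef_rot: [0.618, 0.786, -0.001, -0.0]
ft_force: [0.5, -0.2, 0.4]
gripper_width: 0.0499
gripper_force: 0.0
```

Run:
```python
from fit import *
P=pickle.load(open("P.pkl","rb")); T=w(P["rack"],(0,.033,.106)); plan(T,P["rack"][2])
```

```text
yaw 13.62 turn_toolz 0.07 shift_now [-4.2  2.6 46.1] shift_afterturn [-4.2  2.6 46.1] tilt [-0.0014 -0.0004]
F [ 0.5 -0.2  0.4] w 49.9 g 0.0 t 1.87 tcp [0.4519 0.3169 0.1521] j [0.41 0.34 1.66 0.   1.15 0.17]
```

apply_moves:
  moves:
    - [[-4,2.5,0],[0,0,0],50]
    - [[0,0,15],[0,0,0],50]
    - [[0,0,15],[0,0,0],50]
    - [[0,0,8],[0,0,0],50]
    - [[0,0,0],[0,0,0],50]

```text
t: 2.28
tcp_pos: [0.4555, 0.3128, 0.1135]
eef_rot: [0.619, 0.786, -0.001, -0.0]
ft_force: [-0.8, -0.4, 0.6]
gripper_width: 0.0501
gripper_force: 0.0
```

Run:
```python
from fit import *
P=pickle.load(open("P.pkl","rb")); T=w(P["rack"],(0,.033,.106)); plan(T,P["rack"][2])
o=[]
for n in("scene","top"):
    c=cap(n);u,v=map(int,proj(c,[T[0],T[1],.12])); 
    im=c["image"][max(v-30,0):v+30,u-30:u+30,::-1]; o.append(cv2.resize(im,(400,400),interpolation=cv2.INTER_CUBIC))
cv2.imwrite("pics/n2.png",np.hstack(o))
```

```text
yaw 13.57 turn_toolz 0.02 shift_now [ 0.6 -0.   7.5] shift_afterturn [ 0.6 -0.   7.5] tilt [-0.0017 -0.0008]
F [-0.8 -0.4  0.6] w 50.1 g 0.0 t 2.28 tcp [0.4555 0.3128 0.1135] j [ 0.4   0.38  1.7  -0.    1.06  0.16]
```

View pics/n2.png

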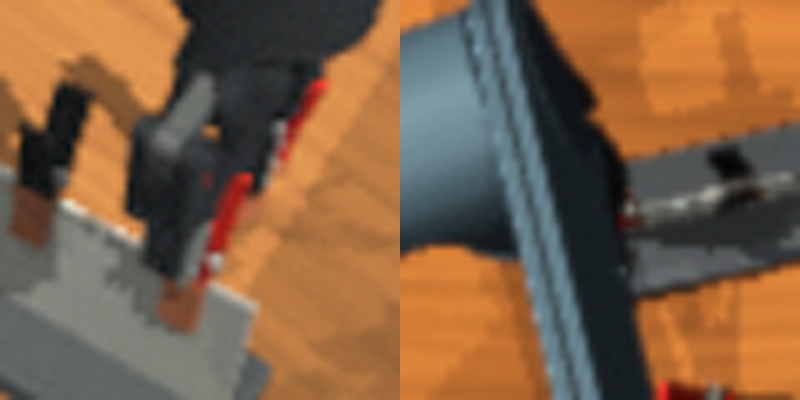

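apply_moves:
  moves:
    - [[3,0,4],[0,0,0],50]
    - [[0,0,3.5],[0,0,0],50]
    - [[0,0,0],[0,0,0],50]
    - [[0,0,0],[0,0,0],20]
    - [[0,0,0],[0,0,0],5]

```text
t: 2.8
tcp_pos: [0.4557, 0.3162, 0.1074]
eef_rot: [0.619, 0.786, 0.0, 0.0]
ft_force: [0.0, 0.0, 10.2]
gripper_width: 0.027
gripper_force: 7.1
```

apply_moves:
  moves:
    - [[0,0,0],[0,0,0],5]
    - [[0,0,0],[0,0,0],5]
    - [[0,0,0],[0,0,0],5]
    - [[0,0,0],[0,0,0],5]
    - [[0,0,0],[0,0,0],5]

```text
t: 3.22
tcp_pos: [0.4577, 0.3168, 0.1089]
eef_rot: [0.619, 0.786, 0.003, 0.002]
ft_force: [2.5, 0.4, 8.0]
gripper_width: 0.0145
gripper_force: 62.8
```

Run:
```python
from fit import *
P=pickle.load(open("P.pkl","rb")); T=w(P["rack"],(0,.033,.106)); plan(T,P["rack"][2])
o=[]
for n in("scene",):
    c=cap(n);u,v=map(int,proj(c,[T[0],T[1],.10])); 
    im=c["image"][max(v-30,0):v+30,u-30:u+30,::-1]; o.append(cv2.resize(im,(480,480),interpolation=cv2.INTER_CUBIC))
cv2.imwrite("pics/n3.png",np.hstack(o))
```

```text
yaw 13.56 turn_toolz 0.01 shift_now [-2.8 -3.1  2.9] shift_afterturn [-2.8 -3.1  2.9] tilt [0.0057 0.0022]
F [2.5 0.4 8. ] w 14.5 g 62.8 t 3.22 tcp [0.4577 0.3168 0.1089] j [ 0.41  0.39  1.7  -0.    1.05  0.17]
```

View pics/n3.png

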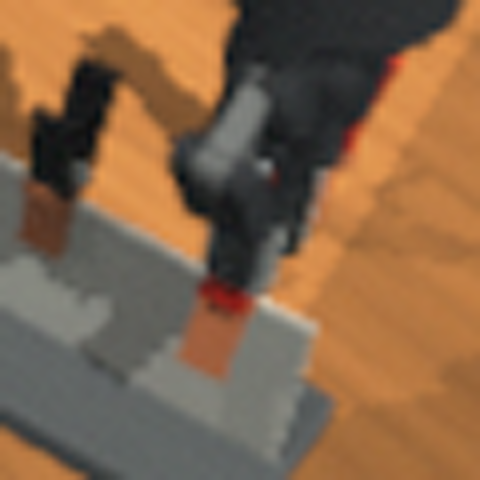

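apply_moves:
  moves:
    - [[0,0,-8],[0,0,0],5]
    - [[0,0,-15],[0,0,0],5]
    - [[0,0,-20],[0,0,0],5]
    - [[0,0,-30],[0,0,0],5]
    - [[0,0,-20],[0,0,0],5]

```text
t: 3.68
tcp_pos: [0.4554, 0.316, 0.2021]
eef_rot: [0.619, 0.786, 0.0, 0.0]
ft_force: [0.8, -0.7, 0.6]
gripper_width: 0.0146
gripper_force: 61.9
```

apply_moves:
  moves:
    - [[0,0,0],[0,0,6],5]
    - [[0,0,0],[0,0,5.9],5]
    - [[0,0,0],[0,0,0],5]
    - [[0,0,0],[0,0,0],5]
    - [[0,0,0],[0,0,0],5]

```text
t: 4.1
tcp_pos: [0.455, 0.3159, 0.1996]
eef_rot: [0.696, 0.718, -0.0, -0.0]
ft_force: [-0.4, 0.3, 0.6]
gripper_width: 0.0145
gripper_force: 61.9
```

Run:
```python
from fit import *
P=pickle.load(open("P.pkl","rb")); T=w(P["board"],(0,.03,.2)); plan(T,P["board"][2])
```

```text
yaw 1.83 turn_toolz 0.19 shift_now [-211.2  118.    -0.4] shift_afterturn [-210.8  118.7   -0.4] tilt [-0.0008 -0.0004]
F [-0.4  0.3  0.6] w 14.5 g 61.9 t 4.1 tcp [0.455  0.3159 0.1996] j [ 0.41  0.3   1.59 -0.    1.26  0.37]
```

apply_moves:
  moves:
    - [[-12,7,0],[0,0,0.2],5]
    - [[-28,16,0],[0,0,0],5]
    - [[-32,18,0],[0,0,0],5]
    - [[-32,18,0],[0,0,0],5]
    - [[-32,18,0],[0,0,0],5]

```text
t: 4.52
tcp_pos: [0.5361, 0.1808, 0.1995]
eef_rot: [0.697, 0.717, -0.0, -0.0]
ft_force: [-0.3, 0.1, 0.0]
gripper_width: 0.0147
gripper_force: 61.9
```

apply_moves:
  moves:
    - [[-30,16,0],[0,0,0],5]
    - [[-27,15,0],[0,0,0],5]
    - [[-18,10.5,0],[0,0,0],5]
    - [[0,0,0],[0,0,0],5]
    - [[0,0,0],[0,0,0],5]

```text
t: 4.93
tcp_pos: [0.5794, 0.107, 0.1991]
eef_rot: [0.698, 0.716, -0.0, -0.001]
ft_force: [-0.3, 0.4, -1.2]
gripper_width: 0.0145
gripper_force: 61.9
```

apply_moves:
  moves:
    - [[0,0,8],[0,0,0],5]
    - [[0,0,8],[0,0,0],5]
    - [[0,0,4],[0,0,0],5]
    - [[0,0,0],[0,0,0],5]
    - [[0,0,0],[0,0,0],5]

```text
t: 5.35
tcp_pos: [0.5785, 0.1089, 0.1792]
eef_rot: [0.698, 0.717, -0.0, -0.001]
ft_force: [0.2, 0.7, -1.2]
gripper_width: 0.0141
gripper_force: 61.9
```

Run:
```python
from fit import *
P=pickle.load(open("P.pkl","rb")); b=P["board"]; T=w(b,(0,.03,.1289)); plan(T,b[2])
o=[]; s=manip.state(); p=s["tcp_pos"]
for n in("scene","top"):
    c=cap(n);u,v=map(int,proj(c,[T[0],T[1],.12])); k=8
    im=cv2.resize(c["image"][v-30:v+30,u-25:u+25,::-1],None,fx=k,fy=k,interpolation=cv2.INTER_CUBIC)
    def dot(X,col): 
        q=(proj(c,X)-[u-25,v-30]+.5)*k; cv2.circle(im,tuple(q.astype(int)),3,col,-1)
    for y in(.017,.043): dot(w(b,(0,y,.1)),(255,255,0))
    # predicted jaw tips of held clip (throat 29 mm under tcp)
    for x in(-.012,.012):
        for y in(-.008,.008): dot(w([p[0],p[1],b[2]],(x,y,p[2]-.029-.026)),(255,0,255))
    o.append(im)
cv2.imwrite("pics/n4.png",np.hstack(o))
```

```text
yaw 1.55 turn_toolz -0.10 shift_now [-0.4  1.3 50.3] shift_afterturn [-0.4  1.3 50.3] tilt [-0.0014  0.    ]
F [ 0.2  0.7 -1.2] w 14.1 g 61.9 t 5.35 tcp [0.5785 0.1089 0.1792] j [-0.    0.38  1.53  0.    1.24 -0.03]
```

View pics/n4.png

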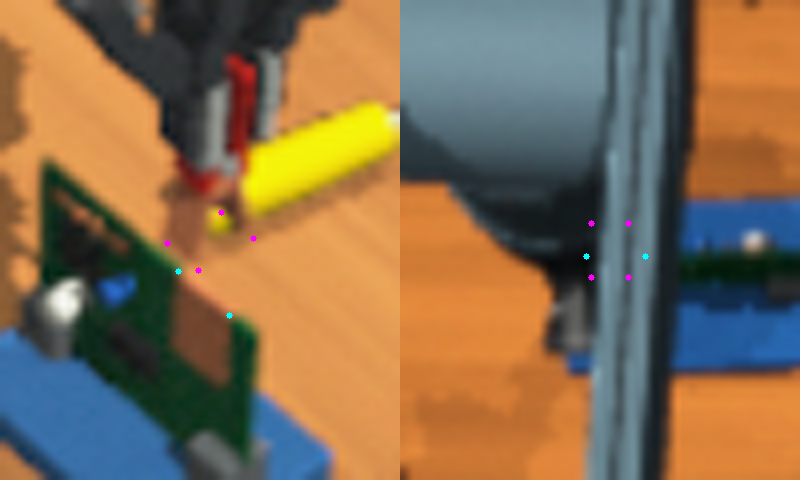

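apply_moves:
  moves:
    - [[0,1.3,5],[0,0,0],5]
    - [[0,0,12],[0,0,0],5]
    - [[0,0,12],[0,0,0],5]
    - [[0,0,10],[0,0,0],5]
    - [[0,0,5],[0,0,0],5]

```text
t: 5.87
tcp_pos: [0.5799, 0.1082, 0.1343]
eef_rot: [0.698, 0.716, -0.001, -0.001]
ft_force: [-0.8, -0.6, -0.5]
gripper_width: 0.0144
gripper_force: 61.9
```

apply_moves:
  moves:
    - [[0,0,1],[0,0,0],5]
    - [[0,0,1],[0,0,0],5]
    - [[0,0,1],[0,0,0],5]
    - [[0,0,1],[0,0,0],5]
    - [[0,0,0],[0,0,0],5]

```text
t: 6.28
tcp_pos: [0.5808, 0.1081, 0.1322]
eef_rot: [0.698, 0.716, 0.0, 0.0]
ft_force: [0.7, 0.6, 0.2]
gripper_width: 0.0143
gripper_force: 61.9
```

apply_moves:
  moves:
    - [[0,0,1],[0,0,0],5]
    - [[0,0,1],[0,0,0],5]
    - [[0,0,0.5],[0,0,0],5]
    - [[0,0,0],[0,0,0],5]
    - [[0,0,0],[0,0,0],5]

```text
t: 6.7
tcp_pos: [0.5807, 0.1082, 0.1296]
eef_rot: [0.698, 0.716, 0.0, 0.0]
ft_force: [0.1, 0.3, 1.4]
gripper_width: 0.0148
gripper_force: 62.2
```

apply_moves:
  moves:
    - [[0,0,0.5],[0,0,0],5]
    - [[0,0,0.5],[0,0,0],5]
    - [[0,0,0.5],[0,0,0],5]
    - [[0,0,0],[0,0,0],5]
    - [[0,0,0],[0,0,0],5]

```text
t: 7.12
tcp_pos: [0.5807, 0.1082, 0.1293]
eef_rot: [0.698, 0.716, 0.0, 0.0]
ft_force: [-4.3, -0.5, 9.7]
gripper_width: 0.0146
gripper_force: 63.4
```

apply_moves:
  moves:
    - [[0,0,0.3],[0,0,0],5]
    - [[0,0,0],[0,0,0],24]
    - [[0,0,0],[0,0,0],34]
    - [[0,0,0],[0,0,0],44]
    - [[0,0,0],[0,0,0],50]

```text
t: 7.53
tcp_pos: [0.5805, 0.1082, 0.1272]
eef_rot: [0.698, 0.716, -0.0, -0.0]
ft_force: [-0.2, -0.1, 1.1]
gripper_width: 0.0503
gripper_force: 0.0
```

apply_moves:
  moves:
    - [[0,0,0],[0,0,0],52]
    - [[0,0,-10],[0,0,0],54]
    - [[0,0,-20],[0,0,0],54]
    - [[0,0,-30],[0,0,0],54]
    - [[0,0,-30],[0,0,0],54]

```text
t: 7.95
tcp_pos: [0.58, 0.1081, 0.2183]
eef_rot: [0.698, 0.716, -0.001, -0.001]
ft_force: [0.4, 0.1, -0.7]
gripper_width: 0.0539
gripper_force: 0.0
```

Run:
```python
from fit import *
P=pickle.load(open("P.pkl","rb")); b=P["board"]; te=P["tester"]; T=w(te,(-.028,0,.18)); plan(T,te[2])
c=cap("scene"); o=[]
def crop(X,dots,k=8):
    u,v=map(int,proj(c,X)); im=cv2.resize(c["image"][v-30:v+30,u-25:u+25,::-1],None,fx=k,fy=k,interpolation=cv2.INTER_CUBIC)
    for X in dots: cv2.circle(im,tuple(((proj(c,X)-[u-25,v-30]+.5)*k).astype(int)),3,(255,255,0),-1)
    return im
A=[w(b,(.004,y,z)) for y in(.022,.038) for z in(.073,.1)]
B=[w(te,(-.028+x,y,.099)) for x in(-.006,.006) for y in(-.023,.023)]
cv2.imwrite("pics/n5.png",np.hstack([crop(w(b,(0,.03,.11)),A),crop(w(te,(-.028,0,.08)),B)]))
```

```text
yaw 1.46 turn_toolz -4.79 shift_now [-405.5 -108.9   38.5] shift_afterturn [-395.  -142.4   38.6] tilt [-0.002 -0.   ]
F [ 0.4  0.1 -0.7] w 53.9 g 0.0 t 7.95 tcp [0.58   0.1081 0.2183] j [-0.    0.35  1.47 -0.    1.33 -0.03]
```

View pics/n5.png

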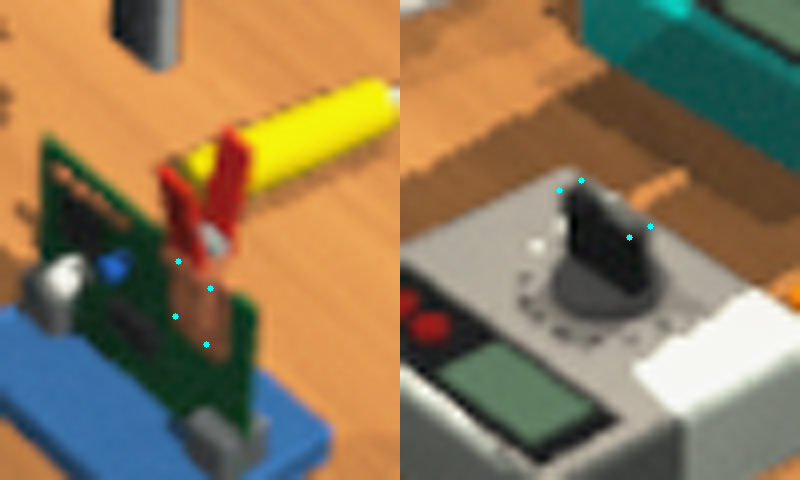

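apply_moves:
  moves:
    - [[0,0,0],[0,0,-4.8],40]
    - [[-20,-8,0],[0,0,0],40]
    - [[-35,-12.5,3],[0,0,0],40]
    - [[-35,-12.5,3],[0,0,0],40]
    - [[-35,-12.5,3],[0,0,0],40]

```text
t: 8.42
tcp_pos: [0.5487, -0.022, 0.2092]
eef_rot: [0.667, 0.745, 0.0, 0.001]
ft_force: [1.1, -0.1, 0.7]
gripper_width: 0.0399
gripper_force: 0.0
```

apply_moves:
  moves:
    - [[-35,-12.5,3],[0,0,0],40]
    - [[-35,-12.5,3],[0,0,0],40]
    - [[-35,-12.5,3],[0,0,0],40]
    - [[-35,-12.5,3],[0,0,0],40]
    - [[-35,-12.5,3],[0,0,0],40]

```text
t: 8.83
tcp_pos: [0.5054, -0.2036, 0.1942]
eef_rot: [0.667, 0.745, 0.0, 0.001]
ft_force: [0.6, -0.0, 0.3]
gripper_width: 0.0401
gripper_force: 0.0
```

apply_moves:
  moves:
    - [[-35,-12.5,3],[0,0,0],40]
    - [[-35,-12.5,3],[0,0,0],40]
    - [[-25,-9,5],[0,0,0],40]
    - [[0,0,0],[0,0,0],40]
    - [[0,0,0],[0,0,0],40]

```text
t: 9.25
tcp_pos: [0.4819, -0.3014, 0.1825]
eef_rot: [0.669, 0.744, 0.0, -0.0]
ft_force: [-0.4, -0.2, -0.4]
gripper_width: 0.0403
gripper_force: 0.0
```

Run:
```python
from fit import *
P=pickle.load(open("P.pkl","rb")); te=P["tester"]; plan(w(te,(-.028,0,.081)),te[2])
```

```text
yaw 6.08 turn_toolz -0.17 shift_now [  1.4  -0.4 101.5] shift_afterturn [  1.4  -0.4 101.5] tilt [-0.0001  0.0003]
F [-0.4 -0.2 -0.4] w 40.3 g 0.0 t 9.25 tcp [ 0.4819 -0.3014  0.1825] j [-0.76  0.34  1.58  0.    1.23 -0.86]
```

apply_moves:
  moves:
    - [[1.4,-0.4,25],[0,0,0],40]
    - [[0,0,30],[0,0,0],40]
    - [[0,0,25],[0,0,0],40]
    - [[0,0,14],[0,0,0],40]
    - [[0,0,7],[0,0,0],40]

```text
t: 9.67
tcp_pos: [0.4814, -0.2962, 0.0796]
eef_rot: [0.667, 0.745, 0.0, -0.002]
ft_force: [0.4, 1.0, 0.5]
gripper_width: 0.0396
gripper_force: 0.0
```

apply_moves:
  moves:
    - [[0,0,0],[0,0,0],40]
    - [[0,0,0],[0,0,0],30]
    - [[0,0,0],[0,0,0],20]
    - [[0,0,0],[0,0,0],12]
    - [[0,0,0],[0,0,0],0]

```text
t: 10.08
tcp_pos: [0.4827, -0.2991, 0.0832]
eef_rot: [0.667, 0.745, 0.0, 0.001]
ft_force: [-0.9, 0.1, 4.8]
gripper_width: 0.0112
gripper_force: 59.3
```

apply_moves:
  moves:
    - [[0,0,0],[0,0,0],0]
    - [[0,0,0],[0,0,0],0]
    - [[0,0,0],[0,0,0],0]
    - [[0,0,0],[0,0,0],0]
    - [[0,0,0],[0,0,0],0]

```text
t: 10.5
tcp_pos: [0.4827, -0.2991, 0.0832]
eef_rot: [0.667, 0.745, 0.0, 0.001]
ft_force: [0.2, 1.2, 7.6]
gripper_width: 0.0107
gripper_force: 59.4
```

Run:
```python
from fit import *
P=pickle.load(open("P.pkl","rb")); te=P["tester"]; plan(w(te,(-.028,0,.081)),te[2]); print(manip.state()["ft_torque"].round(3))
```

```text
yaw 6.26 turn_toolz 0.01 shift_now [-0.7 -1.5  2.2] shift_afterturn [-0.7 -1.5  2.2] tilt [ 0.0022 -0.0016]
F [0.2 1.2 7.6] w 10.7 g 59.4 t 10.5 tcp [ 0.4827 -0.2991  0.0832] j [-0.75  0.44  1.69  0.    1.   -0.86]
[0.213 0.07  0.02 ]
```

apply_moves:
  moves:
    - [[0,0,-1.5],[0,0,0],0]
    - [[0,0,0],[0,0,4.8],0]
    - [[0,0,0],[0,0,6],0]
    - [[0,0,0],[0,0,6],0]
    - [[0,0,0],[0,0,6],0]

```text
t: 10.92
tcp_pos: [0.483, -0.2991, 0.0833]
eef_rot: [0.803, 0.596, 0.001, 0.001]
ft_force: [4.0, -1.4, -4.2]
gripper_width: 0.0106
gripper_force: 60.1
```

apply_moves:
  moves:
    - [[0,0,0],[0,0,6],0]
    - [[0,0,0],[0,0,6],0]
    - [[0,0,0],[0,0,6],0]
    - [[0,0,0],[0,0,6],0]
    - [[0,0,0],[0,0,6],0]

```text
t: 11.33
tcp_pos: [0.4833, -0.2993, 0.0833]
eef_rot: [0.93, 0.368, 0.001, 0.001]
ft_force: [4.2, -1.5, -4.9]
gripper_width: 0.0113
gripper_force: 60.0
```

Run:
```python
from fit import *
P=pickle.load(open("P.pkl","rb")); te=P["tester"]; plan(w(te,(-.028,0,.081)),te[2]-1.2566); print(manip.state()["ft_torque"].round(3))
```

```text
yaw -46.83 turn_toolz 18.91 shift_now [-1.9 -0.8  2.3] shift_afterturn [-2.1 -0.2  2.3] tilt [ 0.0028 -0.0016]
F [ 4.2 -1.5 -4.9] w 11.3 g 60.0 t 11.33 tcp [ 0.4833 -0.2993  0.0833] j [-0.75  0.44  1.69  0.    1.    0.07]
[-0.233 -0.8    0.221]
```

apply_moves:
  moves:
    - [[0,0,0],[0,0,6],0]
    - [[0,0,0],[0,0,6],0]
    - [[0,0,0],[0,0,4],0]
    - [[0,0,0],[0,0,3],0]
    - [[0,0,0],[0,0,0],0]

```text
t: 11.75
tcp_pos: [0.4834, -0.2995, 0.0833]
eef_rot: [0.978, 0.21, 0.001, 0.001]
ft_force: [4.1, -1.9, -4.9]
gripper_width: 0.0107
gripper_force: 59.9
```

Run:
```python
from fit import *
P=pickle.load(open("P.pkl","rb")); te=P["tester"]; plan(w(te,(-.028,0,.081)),te[2]-1.2566); print(manip.state()["ft_torque"].round(3))
p=manip.state()["tcp_pos"]; o=[]
for n in("scene","top"):
    c=cap(n); u,v=map(int,proj(c,[p[0],p[1],.08])); k=10
    im=cv2.resize(c["image"][v-20:v+20,u-20:u+20,::-1],None,fx=k,fy=k,interpolation=cv2.INTER_CUBIC)
    for a,col in((48,(0,0,255)),(72,(255,255,0)),(96,(0,255,0))):
        t=te[2]-np.radians(a)
        for r in(.023,-.023):
            q=(proj(c,[p[0]-r*np.sin(t),p[1]+r*np.cos(t),.065])-[u-20,v-20]+.5)*k; cv2.circle(im,tuple(q.astype(int)),3,col,-1)
    o.append(im)
cv2.imwrite("pics/n6.png",np.hstack(o))
```

```text
yaw -65.70 turn_toolz 0.04 shift_now [-2.1 -0.4  2.3] shift_afterturn [-2.1 -0.4  2.3] tilt [ 0.003  -0.0019]
F [ 4.1 -1.9 -4.9] w 10.7 g 59.9 t 11.75 tcp [ 0.4834 -0.2995  0.0833] j [-0.75  0.44  1.69  0.    1.    0.4 ]
[-0.328 -0.789  0.143]
```

View pics/n6.png

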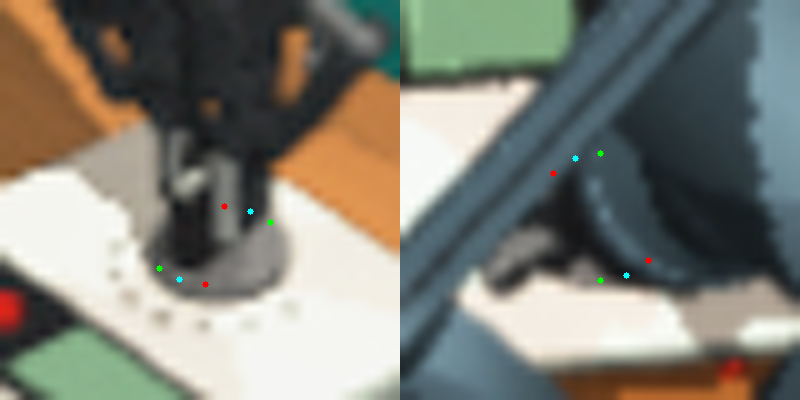

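```bash
python3 -c "
from cell import manip
s=manip.state();print(s['ft_torque'],s['eef_rot'],manip.finish_job())"
```

```text
the job is handed in; nothing more can be done
[-0.34635214 -0.74494261  0.13241337] [0.97732752 0.21172535 0.00128895 0.00128011] None
```

I handed the job in at about 12 s, though I haven't seen the verdict: the smaller red clip is on the copper patch with its throat on the board edge. The selector is turned 72° to the third click and still gripped there.

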